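Pry open the mass-set case in the physics lab

TASK

The yellow-handled pry tool was put away handle first, so draw it out of its orange sleeve by the blade, lay it on the green mat and let go, then take it again by the handle. With its blade in the notch at the front of the grey case, lever the blue lid up (no fingers or gripper on the lid until the blade has raised its edge some 40 mm) and open it until it stands about upright; then lay the tool back down on the green mat. Leave the brass weight, lens, calculator, cup and stapler where they stand.

Things in the scene. Friction and masses are not known exactly. Their poses are not given: they have to be found in the camera images.
- tool_handle (a point): middle of the pry tool's yellow handle, which is 99 long, 26 wide and 30 mm high, with a black band on its sides. The point's x axis runs along the tool towards the blade, y across it, z up as it lies. The tool is loose, 0.12 kg, 184 mm long overall; it starts with all its handle inside the orange sleeve and only the blade sticking out. Lying on a flat surface it rests on the handle's underside, this point 15 mm above the surface
- tool_blade (a point): point on the tool's flat steel blade at 96 mm from the handle's middle along tool x, about half-way along the blade, at the middle of its thickness. The blade is 85 mm long, 24 mm wide (tool y) and 4 mm thick, lies 7 mm above the handle's middle (22 mm above its underside), and is flat in the tool's x-y plane
- tool_tip (a point): middle of the blade's straight end edge, 134.5 mm from the handle's middle along tool x, 7 mm above it; the last 11 mm are 3 mm thick
- sleeve_mouth (a point): centre of the mouth of the fixed orange sleeve: a lying tunnel 110 long, 50 wide, 50 mm high, open at one end only; x points straight out of the mouth, z up. The point is 27 mm above the bench. The channel is 34 wide, 38 mm high, 106 mm deep, its floor 8 mm above the bench. The tool must be drawn about 105 mm along x before its handle is free
- mat: fixed green mat, 260 (x) by 180 (y) by 4 mm thick; origin at the centre of its underside on the bench. The mat and the sleeve may lie on either side of the bench
- notch (a point): middle of the pry notch in the front wall of the fixed grey case, on the wall's outer face, 78 mm above the bench. x points into the case, y along its front, z up. The notch is 50 mm wide (y), 12 mm high (6 mm above and below this point), bounded above by the lid's underside; a yellow strip marks its lower edge. The wall is 6 mm thick; behind it the case is empty for 20 mm below the notch
- case_hinge (a point): middle of the lid's hinge line on the case's far top edge, 84 mm above the bench and 120 mm behind the notch's face; hinge axis along the case's y; same axes as the notch. The case is 120 (x) by 150 (y) by 84 mm high without the lid
- lid (a joint): opening angle of the blue lid in rad: 0 shut, 1.57 upright, stops at 1.75. The lid is 120 by 150 by 8 mm, 0.2 kg, flush with the case's front face, and its stiff friction hinge (about 0.22 N m) holds it where it is left; raising it at its front part takes about 3 to 5 N
- lid_edge (a point): middle of the lid's front lower edge, 120 mm from the hinge line; it moves with the lid. A yellow bar 50 mm wide on the lid's top at its front edge shows from above where the notch is
- weight: loose brass slotted-mass weight, 32 mm diameter, 42 mm high, origin under its centre; leave it
- lens: loose small round lens in a black rim on a white foot, 34 mm diameter, 48 mm high, origin under its foot; leave it
- calculator: loose grey calculator lying flat, 140 by 75 by 16 mm, origin under its centre; leave it
- cup: loose white plastic cup, 76 mm across, 90 mm high, origin under its centre; leave it
- stapler: loose red stapler, 120 by 36 by 54 mm, origin under its centre; leave it
Not all that is in view belongs to the job. Leave any red look-alike of the part that bears tool_handle alone.

How it is judged (in metres and radians):
On the way, in this order (a step that is already met when the one before it is completed fails the run):
1. the tool is drawn from the sleeve, lies on the green mat and is let go (x of tool_handle in the frame of mat between -0.13 and 0.13 m and y of tool_handle in the frame of mat between -0.09 and 0.09 m and height (world z) of tool_handle below 0.03 m and contact force between the fingers and tool below 0.1 N), for 0.2 s.
2. the blade has levered the lid up by 0.25 rad (its edge 30 mm) (contact force between tool and lid above 0.3 N and value of joint lid above 0.25 rad).
At the end, for the whole second after the job is handed in: The lid stands open at more than 1.25 rad (72 degrees); the tool lies at rest on the green mat, the middle of its handle over the mat and less than 30 mm above the bench (value of joint lid above 1.25 rad and x of tool_handle in the frame of mat between -0.13 and 0.13 m and y of tool_handle in the frame of mat between -0.09 and 0.09 m and height (world z) of tool_handle below 0.03 m and linear speed of tool below 0.02 m/s); the robot touches nothing.
It fails at once if the gripper or arm pushes the lid before the blade has raised it 0.25 rad (value of joint lid below 0.25 rad and contact force between any of the fingers, the arm and lid above 1 N).
It fails at once if a bystander is moved by more than 30 mm (distance of any of weight, lens, calculator, cup, stapler from where it was at the start of the episode above 0.03 m).
It also fails if it takes over 72 s, if anything falls off the work surface, if the arm or the gripper's body presses on something with over 40 N, if the wrist force passes 120 N, or if a joint passes its speed limit or range.

ROBOT

A 7-joint arm with a two-finger parallel gripper is mounted at the origin on the work surface. World frame = base frame: x ahead of the robot, y to its left, z up, the work surface at z = 0. Lengths are in mm, angles in rad, forces in N, time in s.
With the tool pointing down it reaches from about 400 to 850 mm from the base axis. Payload 4.5 kg.
Tool frame: the origin (TCP) lies on the centre line of the jaws, within the pads' length; the fingertips stand 25 mm ahead of it and the grasp point (between the pads) lies 6 mm ahead of it; z points along the fingers, y is the line along which they close (so a half turn about z gives the same grasp; the last joint's range is limited). The gripper opens to 85 mm and grips with 20 to 120 N. Pads are 22 mm wide; open, the fingers measure 114 mm over their backs; the gripper's body (76 mm by 85 mm) begins 54 mm behind the grasp point. The pads swing forward as they close: fully open they stand 13 mm farther back than shut.
Start: joints at [1.327, 0.689, -0.195, 1.565, 0.157, 0.902, -0.215], TCP at [171.428, -601.053, 256.317] pointing down, gripper open.
Joint ranges: [-3.01, 3.01], [-0.46, 2.08], [-1.47, 1.51], [0.13, 2.56], [-1, 4.14], [0.04, 2.09], [-2.66, 2.66]. Speed limits (rad/s): [2.57, 2.57, 3.14, 3.14, 3.14, 3.14, 3.14].

INTERFACE

Orientations are given as a rotation vector (axis times angle).
In Python, from bench import sensors, imaging, order gives the robot as it stands.
- The arm moves only by the tool apply_moves, never from a script. Its argument "moves" is a list of rows, each a list of 7 numbers: the shift along the tool's x, y, z scaled (see below), then the turn, a rotation vector about the tool's x, y, z scaled (see below), then the finger opening in mm, from 0 to 85.4. A call has exactly 8 rows; each row shifts and turns the commanded pose from where the row before left it, along the tool's axes as they then stand; what a row does not reach is not made up. The controller multiplies each number of a shift by 4 cm and each number of a turn by 0.12 rad. A row lasts 1/8 s, in which the tool goes at most 62.5 mm and 10.7 degrees, less where a joint would pass 70% of its speed; a pose out of reach is approached as far as the arm can. A call with a number of a shift or a turn outside -1 to 1 is refused whole. A call with a gripper value outside its range is refused whole. The fingers move at their own pace and stop on an object; "grip_force" is the grip in N (left out, the last holds). Time passes only in rows, so rows that do not move let the fingers close, or fill a call up. It gives the time, the measured TCP pose, the force, the opening and the grip force at its end, in the units of the state.
- sensors.get_obs(): the state, without advancing time (a new reading comes with each control period).
- imaging.capture(name): name is "side" or "top"; returns a dict with "pixels" (480x640x3 uint8, red, green, blue), "vfov" (degrees; the focal length in pixels is half the picture's height over the tangent of half this angle, whatever the lens; pixels are square), "cx", "cy" (the principal point, pixels), "cam_to_world" (4x4, takes a point from camera to world coordinates). Camera axes: x right, y down, z forward; pixel columns grow to the right and rows downward; lengths in mm; the calibration is good to about 2 mm. A picture is of the moment at which its call begins. There is no depth.
- order.finish_job(): hands the job in; it is judged then, once.
The state is a dict: "clock": time; "joints": joint angles; "dq": joint speeds; "joint_efforts": joint torques, N m; "position": TCP position; "ee_rot": TCP orientation; "contact_force": force on the tool from outside, world axes, zero at the start; "wrist_torque": the same for the moment, N m; "grip_width": finger opening in mm; "grip_force": force on a finger pad.
Only numpy, scipy, OpenCV 4.12 (cv2) and the standard library are available. Lean on these libraries where they do the work, as an engineer would, in place of code of your own. Each camera call takes 0.05 s, during which the arm holds its last target. There are 200 camera calls.

## Working session

There is one attempt and no reset: what is moved stays moved. The work goes in short steps, Python scripts to look and compute and a tool call to move; the robot and the scene stay as the last step left them, time stands still between calls to the robot, and variables do not carry over. Pictures are saved under pics/ and viewed, at most 10 in all, crops included, and the job is handed in when it is done.

Besides the shell and the picture viewer there is one more tool, called after "Call:" in YAML: its name, and indented under it one key for each argument. apply_moves: Moves the arm, as the interface text tells. Its arguments: {"type":"object","properties":{"moves":{"type":"array","items":{"type":"array","items":{"type":"number"}}},"grip_force":{"type":"number"}},"required":["moves"]}

```bash
mkdir -p pics; ls; cat > h.py <<'E'
import numpy as np, cv2
from bench import sensors, imaging, order
from scipy.spatial.transform import Rotation as R
def cap(n,f=None):
    c=imaging.capture(n)
    if f: cv2.imwrite('pics/'+f,cv2.cvtColor(c['pixels'],cv2.COLOR_RGB2BGR))
    np.savez('cal_'+n,M=c['cam_to_world'],p=[c['vfov'],c['cx'],c['cy']])
    return c
def cal(n):
    d=np.load('cal_'+n+'.npz'); return d['M'],d['p']
def ray(n,u,v):
    M,(f,cx,cy)=cal(n); F=240/np.tan(np.radians(f)/2)
    d=M[:3,:3]@np.array([(u-cx)/F,(v-cy)/F,1]); return M[:3,3],d
def atz(n,u,v,z):
    o,d=ray(n,u,v); return o+d*(z-o[2])/d[2]
def proj(n,P):
    M,(f,cx,cy)=cal(n); F=240/np.tan(np.radians(f)/2)
    q=M[:3,:3].T@(np.array(P)-M[:3,3]); return cx+F*q[0]/q[2],cy+F*q[1]/q[2]
E
python3 - <<'E'
from h import *
for n in('top','side'):
    c=cap(n,n+'0.png'); print(n,c['vfov'],c['cx'],c['cy'],np.round(c['cam_to_world'],3).tolist(),[k for k in c])
print(sensors.get_obs())
E
```

```text
pics
top 50.996121397135234 310.23292072456115 241.96714430827836 [[-0.008, -0.994, 0.11, 403.95], [-1.0, 0.008, -0.002, 12.694], [0.001, -0.11, -0.994, 1183.56], [0.0, 0.0, 0.0, 1.0]] ['pixels', 'vfov', 'cx', 'cy', 'cam_to_world']
side 47.95800897260708 315.5884741005373 229.2498314464517 [[0.994, -0.041, 0.102, 391.868], [-0.107, -0.563, 0.819, -901.401], [0.024, -0.825, -0.564, 724.337], [0.0, 0.0, 0.0, 1.0]] ['pixels', 'vfov', 'cx', 'cy', 'cam_to_world']
{'clock': 0.1, 'joints': array([ 1.32682594,  0.68990836, -0.19451496,  1.56624776,  0.15728256,
        0.90248487, -0.21508426]), 'dq': array([ 6.82743258e-05, -7.08082686e-04, -1.00459387e-03, -4.21618714e-03,
        1.30951707e-04, -3.62191350e-04, -1.28516533e-03]), 'joint_efforts': array([-2.69103883e-03, -5.40604877e+01, -1.27173688e+00, -1.58986133e+01,
        9.30077891e-03,  4.41773445e-03,  2.65878562e-06]), 'position': array([ 171.19590719, -600.53295301,  255.55685874]), 'ee_rot': array([-3.10971529e+00, -4.34815969e-01,  5.28535957e-04]), 'contact_force': array([-0.18386253,  0.04801968,  0.11992441]), 'wrist_torque': array([ 0.03153319, -0.00293517,  0.00587876]), 'grip_force': 0.0, 'grip_width': 85.48986353008023}
```

View pics/top0.png

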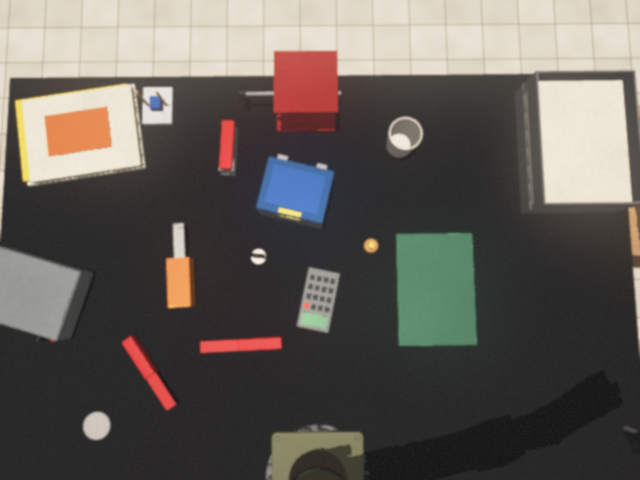

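View pics/side0.png

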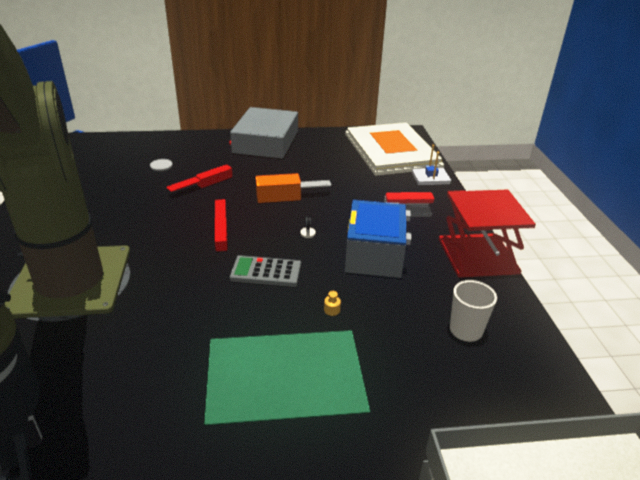

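The sleeve with its steel blade is at top (180,283)/(179,240). The red bars at (240,345) and (148,373) are look-alikes, since they are red and outside the sleeve. The mat is at (436,290), and the case is at (295,190) with its yellow bar at (290,212), facing the robot. I'll confirm with an enlarged crop.

```bash
python3 - <<'E'
from h import *
i=cv2.imread('pics/top0.png')
a=cv2.resize(i[215:315,150:210],None,fx=6,fy=6,interpolation=cv2.INTER_CUBIC)
b=cv2.resize(i[145:235,250:340],None,fx=4.8,fy=4.8,interpolation=cv2.INTER_CUBIC)
o=np.zeros((600,800,3),np.uint8);o[:,:360]=a;o[:432,365:797]=b
cv2.imwrite('pics/crop.png',o)
g=lambda u,v,z:np.round(atz('top',u,v,z),1)
print('mat',[g(*p,4) for p in((396,234),(472,233),(477,346),(399,346))])
print('robotbase',proj('top',[0,0,0]),proj('side',[0,0,0]))
E
```

```text
mat [array([ 552.3, -192.1,    4. ]), array([ 553.3, -371.8,    4. ]), array([ 290.6, -371.9,    4. ]), array([ 292., -192.,    4.])]
robotbase (np.float64(316.885293965069), np.float64(478.5252157862634)) (np.float64(70.07579565104683), np.float64(280.90140712177083))
```

View pics/crop.png

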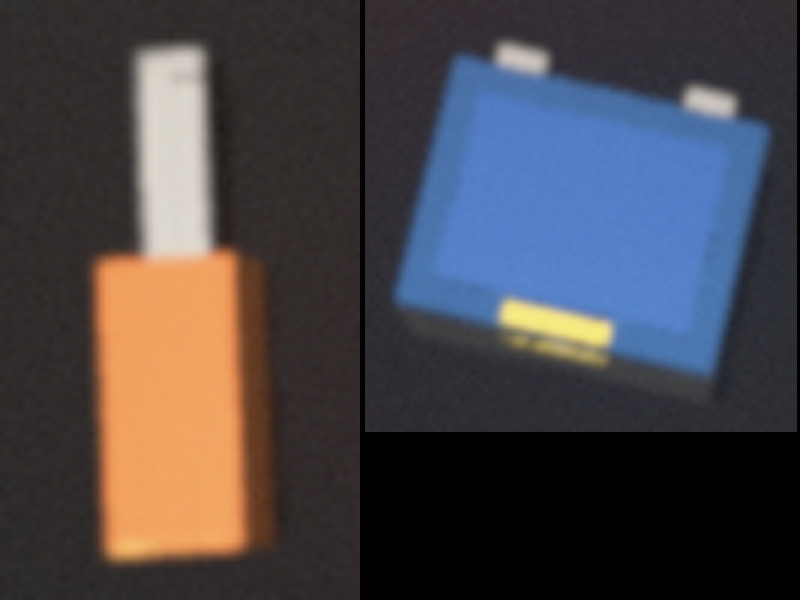

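The crop shows the steel blade at crop (135–213, 46–258), sticking out of the sleeve's mouth towards +x. The lid's yellow bar is at crop (500–612, 300–345) on the front edge, with the notch's yellow strip just below it.

```bash
python3 - <<'E'
from h import *
A=lambda u,v,z:np.round(atz('top',150+u/6,215+v/6,z),1)
B=lambda u,v,z:np.round(atz('top',250+(u-365)/4.8,145+v/4.8,z),1)
s=[A(*p,50) for p in((95,258),(238,252),(245,552),(103,558))];print('sleeve',s)
b=[A(*p,32) for p in((135,48),(207,46),(213,252),(142,258))];print('blade',b)
m=lambda a,b:(a+b)/2
d=m(s[0],s[1])-m(s[2],s[3]);print('sl yaw',np.arctan2(d[1],d[0]),np.linalg.norm(d),'mouth',m(s[0],s[1]))
d=m(b[0],b[1])-m(b[2],b[3]);print('bl yaw',np.arctan2(d[1],d[0]),np.linalg.norm(d),'tip',m(b[0],b[1]))
l=[B(*p,92) for p in((455,55),(770,127),(712,375),(395,302))];print('lid',l)
d=m(l[0],l[1])-m(l[2],l[3]);e=(l[0]+l[3]-l[1]-l[2]);print('yaw',np.arctan2(d[1],d[0]),np.arctan2(-e[0],e[1]),np.linalg.norm(d),np.linalg.norm(e)/2,'front mid',m(l[2],l[3]),'ctr',sum(l)/4)
print('bar',m(B(500,322,92),B(610,348,92)))
g=lambda u,v,z:np.round(atz('top',u,v,z),1)
print('weight',g(371,246,20),'lens',g(259,257,20),'calc',g(318,300,8),'cup',g(402,145,30),'stap',g(227,145,40))
for n in[(0,0)]:
  pass
M=R.from_rotvec(sensors.get_obs()['ee_rot']).as_matrix();print(M.round(3))
E
```

```text
sleeve [array([496. , 337.2,  50. ]), array([497.8, 283.4,  50. ]), array([385.8, 278.7,  50. ]), array([384. , 331.5,  50. ])]
blade [array([578.4, 328.8,  32. ]), array([579. , 301.1,  32. ]), array([499.4, 297.3,  32. ]), array([497.3, 324.3,  32. ])]
sl yaw 0.04639525384414749 112.1206493024367 mouth [496.9 310.3  50. ]
bl yaw 0.051603182123146164 80.4571003703216 tip [578.7  314.95  32.  ]
lid [array([717.3, 101.7,  92. ]), array([682.1, -43.9,  92. ]), array([566.5, -15.9,  92. ]), array([601.4, 129. ,  92. ])]
yaw -0.23448276812214133 -0.23678146015735863 119.00665947752671 149.4190918189506 front mid [583.95  56.55  92.  ] ctr [641.825  42.725  92.   ]
bar [585.6   55.75  92.  ]
weight [ 522.7 -130.4   20. ] lens [499.  129.8  20. ] calc [398.9  -6.2   8. ] cup [ 760.4 -207.3   30. ] stap [760.4 203.5  40. ]
[[ 0.962  0.274 -0.001]
 [ 0.274 -0.962  0.002]
 [-0.    -0.002 -1.   ]]
```

Call:
apply_moves:
  moves:
    - [0.9, -1, 0, 0, 0, 0.96, 85]
    - [0.9, -1, 0, 0, 0, 0.96, 85]
    - [0.9, -1, 0, 0, 0, 0, 85]
    - [0.9, -1, 0, 0, 0, 0, 85]
    - [0.9, -1, 0, 0, 0, 0, 85]
    - [0.9, -1, 0, 0, 0, 0, 85]
    - [0.9, -1, 0, 0, 0, 0, 85]
    - [0.9, -1, 0, 0, 0, 0, 85]
  grip_force: 80

```text
clock: 1.1
position: [429.3, -256.0, 256.1]
ee_rot: [-3.141, -0.074, 0.001]
contact_force: [0.1, -0.8, 0.1]
grip_width: 85.4
grip_force: 0.0
```

Call:
apply_moves:
  moves:
    - [0.4, -1, 0, 0, 0, 0, 85]
    - [0.4, -1, 0, 0, 0, 0, 85]
    - [0.4, -1, 0, 0, 0, 0, 85]
    - [0.4, -1, 0, 0, 0, 0, 85]
    - [0.2, -1, 0, 0, 0, 0, 85]
    - [0.2, -1, 0, 0, 0, 0, 85]
    - [0.2, -1, 0, 0, 0, 0, 85]
    - [0.2, -1, 0, 0, 0, 0, 85]

```text
clock: 2.1
position: [509.1, 68.0, 256.0]
ee_rot: [3.14, 0.075, -0.001]
contact_force: [0.5, -0.4, -0.5]
grip_width: 85.0
grip_force: 0.0
```

```bash
cat >> h.py <<'E'
def goto(P,yaw=None):
    s=sensors.get_obs();M=R.from_rotvec(s['ee_rot']).as_matrix()
    print('pos',s['position'].round(1),'q',s['joints'].round(2),'yaw',round(np.arctan2(M[1,0],M[0,0]),3),'units xyz',(M.T@(np.array(P)-s['position'])/40).round(2))
    if yaw is not None:
        T=R.from_euler('z',yaw)*R.from_euler('x',np.pi); print('turn units',((R.from_matrix(M).inv()*T).as_rotvec()/.12).round(2))
E
python3 -c "
from h import *
goto([530,312,120],.047)"
```

```text
pos [509.1  68.  256. ] q [-0.2   0.54 -0.04  1.9   0.03  0.7  -1.78] yaw 0.048 units xyz [ 0.81 -6.07  3.4 ]
turn units [0. 0. 0.]
```

Call:
apply_moves:
  moves:
    - [0.13, -1, 0.4, 0, 0, 0, 85]
    - [0.13, -1, 0.5, 0, 0, 0, 85]
    - [0.13, -1, 0.5, 0, 0, 0, 85]
    - [0.14, -1, 0.5, 0, 0, 0, 85]
    - [0.14, -1, 0.5, 0, 0, 0, 85]
    - [0.14, -1, 0.5, 0, 0, 0, 85]
    - [0, -0.07, 0.5, 0, 0, 0, 85]
    - [0, 0, 0, 0, 0, 0, 85]

```text
clock: 3.1
position: [528.7, 309.4, 118.4]
ee_rot: [3.137, 0.075, -0.006]
contact_force: [-0.4, -1.2, -1.1]
grip_width: 85.3
grip_force: 0.0
```

```bash
python3 -c "
from h import *
goto([530,312,37],.047)
cap('side','side1.png');cap('top','top1.png')
i=cv2.imread('pics/side1.png');j=cv2.imread('pics/top1.png')
a=cv2.resize(i[120:240,230:390],None,fx=5,fy=5,interpolation=cv2.INTER_CUBIC)[:600,:800]
cv2.imwrite('pics/c1.png',a)"
```

```text
pos [528.7 309.4 118.4] q [-0.61  0.86  0.    1.71 -0.    0.58 -2.12] yaw 0.048 units xyz [ 0.04 -0.07  2.03]
turn units [0.03 0.03 0.  ]
```

View pics/c1.png

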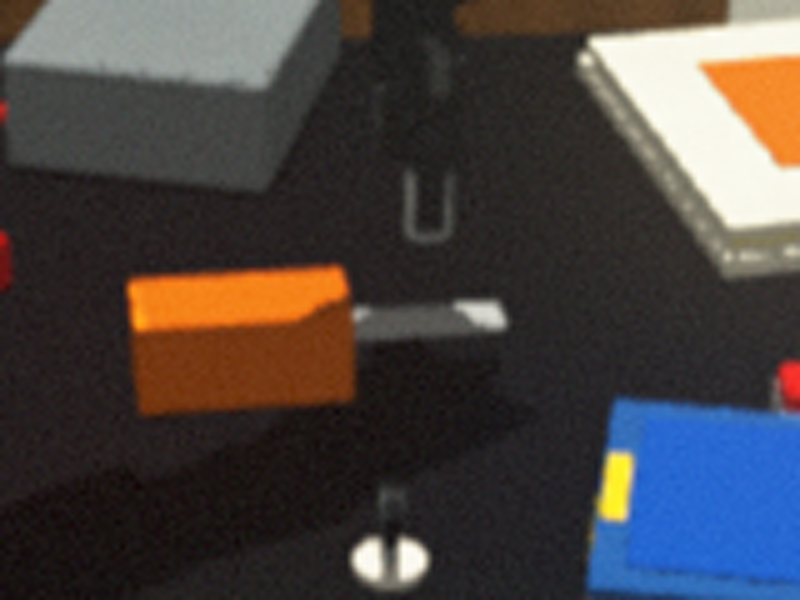

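The finger (crop (428,205)) hangs over the blade (crop (355–505, 320)), clear of the sleeve. Now I'll descend and close.

Call:
apply_moves:
  moves:
    - [0.04, -0.07, 0.5, 0, 0, 0, 85]
    - [0, 0, 0.5, 0, 0, 0, 85]
    - [0, 0, 0.5, 0, 0, 0, 85]
    - [0, 0, 0.52, 0, 0, 0, 85]
    - [0, 0, 0, 0, 0, 0, 20]
    - [0, 0, 0, 0, 0, 0, 10]
    - [0, 0, 0, 0, 0, 0, 0]
    - [0, 0, 0, 0, 0, 0, 0]
  grip_force: 80

```text
clock: 4.2
position: [532.2, 314.1, 40.4]
ee_rot: [-3.14, -0.074, -0.003]
contact_force: [0.4, -0.6, 1.5]
grip_width: 21.6
grip_force: 78.1
```

Call:
apply_moves:
  moves:
    - [0, 0, 0, 0, 0, 0, 0]
    - [0, 0, 0, 0, 0, 0, 0]
    - [0, 0, 0, 0, 0, 0, 0]
    - [0, 0, 0, 0, 0, 0, 0]
    - [0, 0, 0, 0, 0, 0, 0]
    - [0, 0, 0, 0, 0, 0, 0]
    - [0.2, 0, -0.02, 0, 0, 0, 0]
    - [0.2, 0, -0.02, 0, 0, 0, 0]

```text
clock: 5.2
position: [546.6, 313.9, 40.3]
ee_rot: [3.139, 0.075, -0.005]
contact_force: [-0.6, -0.3, 1.2]
grip_width: 21.4
grip_force: 78.2
```

Call:
apply_moves:
  moves:
    - [0.3, 0, 0, 0, 0, 0, 0]
    - [0.3, 0, 0, 0, 0, 0, 0]
    - [0.3, 0, 0, 0, 0, 0, 0]
    - [0.4, 0, 0, 0, 0, 0, 0]
    - [0.4, 0, 0, 0, 0, 0, 0]
    - [0.4, 0, 0, 0, 0, 0, 0]
    - [0.4, 0, 0, 0, 0, 0, 0]
    - [0.2, 0, 0, 0, 0, 0, 0]

```text
clock: 6.2
position: [656.9, 318.9, 40.9]
ee_rot: [3.14, 0.073, 0.002]
contact_force: [-0.2, -0.0, -1.6]
grip_width: 21.0
grip_force: 78.3
```

```bash
python3 -c "
from h import *
goto([560,312,37],.047)
cap('side','side2.png');
i=cv2.imread('pics/side2.png')
a=cv2.resize(i[120:240,240:400],None,fx=5,fy=5,interpolation=cv2.INTER_CUBIC)
cv2.imwrite('pics/c2.png',a)"
```

```text
pos [656.9 318.9  40.9] q [-0.51  1.09 -0.01  1.33  0.01  0.73 -2.05] yaw 0.046 units xyz [-2.43  0.06  0.09]
turn units [ 0.   -0.01 -0.  ]
```

View pics/c2.png

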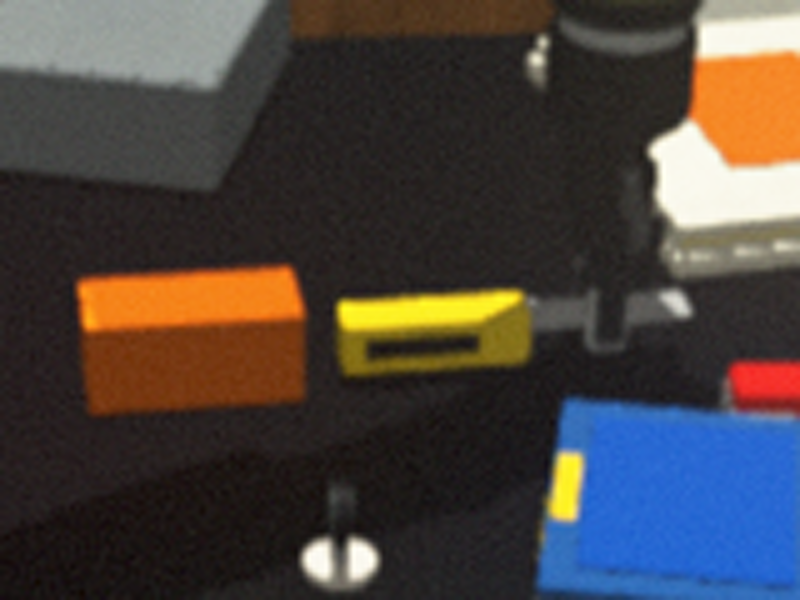

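The tool is fully out and level (handle at crop (435,335), sleeve empty at (190,340)). Next I'll lift it and carry it to the mat.

Call:
apply_moves:
  moves:
    - [0, 0, -0.5, 0, 0, 0, 0]
    - [0, 0, -0.8, 0, 0, 0, 0]
    - [0, 0, -0.9, 0, 0, 0, 0]
    - [-0.3, 0.2, -0.9, 0, 0, 0, 0]
    - [-0.4, 0.5, -0.9, 0, 0, 0, 0]
    - [-0.4, 0.8, 0, 0, 0, 0, 0]
    - [-0.3, 0.9, 0, 0, 0, 0, 0]
    - [-0.2, 0.9, 0, 0, 0, 0, 0]

```text
clock: 7.25
position: [596.6, 184.1, 202.9]
ee_rot: [-3.14, -0.076, -0.001]
contact_force: [1.4, -0.3, -1.1]
grip_width: 21.1
grip_force: 78.4
```

Call:
apply_moves:
  moves:
    - [-0.2, 0.9, 0, 0, 0, 0, 0]
    - [-0.2, 0.9, 0, 0, 0, 0, 0]
    - [-0.2, 0.9, 0, 0, 0, 0, 0]
    - [-0.2, 0.9, 0, 0, 0, 0, 0]
    - [-0.2, 0.9, 0, 0, 0, 0, 0]
    - [-0.2, 0.9, 0, 0, 0, 0, 0]
    - [-0.2, 0.9, 0, 0, 0, 0, 0]
    - [-0.2, 0.9, 0, 0, 0, 0, 0]

```text
clock: 8.25
position: [547.1, -106.8, 202.7]
ee_rot: [3.14, 0.076, 0.003]
contact_force: [0.1, -0.1, -1.1]
grip_width: 21.5
grip_force: 78.4
```

```bash
python3 -c "
from h import *
goto([518,-278,100],.047)"
```

```text
pos [ 547.1 -106.8  202.7] q [ 0.16  0.67 -0.08  1.83  0.09  0.64 -1.5 ] yaw 0.048 units xyz [-0.94  4.24  2.57]
turn units [ 0.   -0.01  0.01]
```

Call:
apply_moves:
  moves:
    - [-0.2, 0.8, 0, 0, 0, 0, 0]
    - [-0.2, 0.8, 0, 0, 0, 0, 0]
    - [-0.2, 0.8, 0, 0, 0, 0, 0]
    - [-0.2, 0.8, 0.3, 0, 0, 0, 0]
    - [-0.1, 0.7, 0.6, 0, 0, 0, 0]
    - [0, 0.3, 0.7, 0, 0, 0, 0]
    - [0, 0, 0.7, 0, 0, 0, 0]
    - [0, 0, 0.5, 0, 0, 0, 0]

```text
clock: 9.25
position: [519.4, -275.3, 89.4]
ee_rot: [3.141, 0.075, 0.001]
contact_force: [0.9, -0.5, 0.1]
grip_width: 21.5
grip_force: 78.4
```

```bash
python3 -c "
from h import *
goto([518,-278,38],.047)"
```

```text
pos [ 519.4 -275.3   89.4] q [ 0.46  0.88 -0.09  1.8   0.15  0.47 -1.26] yaw 0.048 units xyz [-0.04  0.07  1.29]
turn units [ 0. -0.  0.]
```

Call:
apply_moves:
  moves:
    - [0, 0, 0.4, 0, 0, 0, 0]
    - [0, 0, 0.4, 0, 0, 0, 0]
    - [0, 0, 0.3, 0, 0, 0, 0]
    - [0, 0, 0.2, 0, 0, 0, 0]
    - [0, 0, 0, 0, 0, 0, 0]
    - [0, 0, 0, 0, 0, 0, 0]
    - [0, 0, 0, 0, 0, 0, 40]
    - [0, 0, 0, 0, 0, 0, 60]

```text
clock: 10.25
position: [519.7, -275.7, 37.5]
ee_rot: [3.14, 0.074, 0.001]
contact_force: [0.2, -0.7, 0.4]
grip_width: 57.1
grip_force: 0.0
```

Call:
apply_moves:
  moves:
    - [0, 0, 0, 0, 0, 0, 70]
    - [0, 0, 0, 0, 0, 0, 70]
    - [0, 0, -0.4, 0, 0, 0, 70]
    - [0, 0, -0.8, 0, 0, 0, 70]
    - [0, 0, -0.8, 0, 0, 0, 70]
    - [-0.5, 0, -0.5, 0, 0, 0, 70]
    - [-0.5, 0, 0, 0, 0, 0, 70]
    - [0, 0, 0, 0, 0, 0, 70]

```text
clock: 11.25
position: [478.1, -278.1, 138.2]
ee_rot: [3.14, 0.072, -0.001]
contact_force: [-0.0, -0.6, -0.5]
grip_width: 69.8
grip_force: 0.0
```

```bash
python3 -c "
from h import *
cap('side','side3.png');cap('top','top3.png')
i=cv2.imread('pics/side3.png');j=cv2.imread('pics/top3.png')
a=cv2.resize(i[310:430,190:390],None,fx=4,fy=4,interpolation=cv2.INTER_CUBIC)[:,:440]
a=cv2.resize(i[300:450,190:390],None,fx=3,fy=3,interpolation=cv2.INTER_CUBIC)
b=cv2.resize(j[220:360,390:490],None,fx=2,fy=2,interpolation=cv2.INTER_CUBIC)
o=np.zeros((450,800,3),np.uint8);o[:,:600]=a;o[:280,600:]=b
cv2.imwrite('pics/c3.png',o)
goto([470,-282,33])"
```

```text
pos [ 480.5 -277.5  137.7] q [ 0.5   0.77 -0.1   1.88  0.15  0.49 -1.23] yaw 0.048 units xyz [-0.27  0.1   2.62]
```

View pics/c3.png

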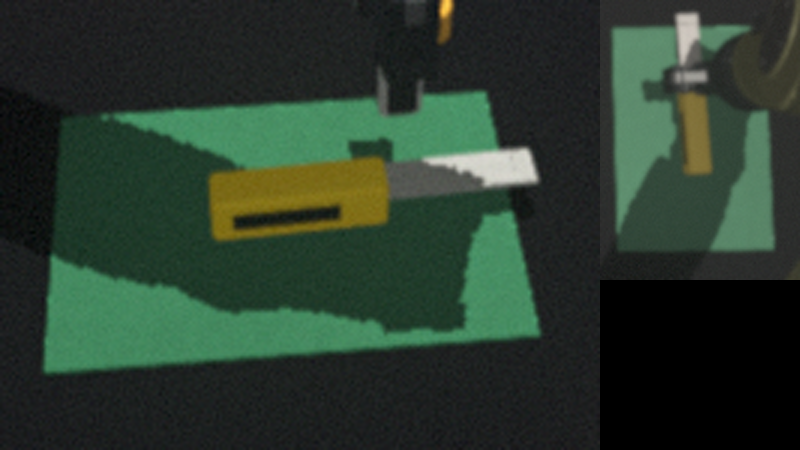

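The tool lies on the mat, free. In the top view the handle runs from (436,267) to (439,307) and the blade tip is at (433.5,226.5).

```bash
python3 -c "
from h import *
a=atz('top',439,307,34);t=atz('top',433.5,226.5,28);f=atz('top',436,267.5,34)
d=t-a;yaw=np.arctan2(d[1],d[0]);u=np.array([np.cos(yaw),np.sin(yaw),0])
print(a,f,t,yaw,np.linalg.norm(d[:2]))
h=t-134.5*u;h[2]=19;print('h from tip',h,'from rear',a+49.5*u)
for n in (20,25,30): goto((h+a+49.5*u)/2*[1,1,0]+n*u+[0,0,33],yaw)
"
```

```text
[ 381.06257656 -279.85836986   34.        ] [ 470.66226235 -276.23481596   34.        ] [ 566.15333188 -275.31848812   28.        ] 0.024522951689989858 185.14642375370545
h from tip [ 431.69377233 -278.61649454   19.        ] from rear [ 430.54769327 -278.64460542   34.        ]
pos [ 480.5 -277.5  137.7] q [ 0.5   0.77 -0.1   1.88  0.15  0.49 -1.23] yaw 0.048 units xyz [-0.74 -0.02  2.62]
turn units [ 0.   -0.01  0.19]
pos [ 480.5 -277.5  137.7] q [ 0.5   0.77 -0.1   1.88  0.15  0.49 -1.23] yaw 0.048 units xyz [-0.61 -0.02  2.62]
turn units [ 0.   -0.01  0.19]
pos [ 480.5 -277.5  137.7] q [ 0.5   0.77 -0.1   1.88  0.15  0.49 -1.23] yaw 0.048 units xyz [-0.49 -0.01  2.62]
turn units [ 0.   -0.01  0.19]
```

Call:
apply_moves:
  moves:
    - [-0.3, 0, 0.4, 0, 0, 0.1, 70]
    - [-0.31, 0, 0.5, 0, 0, 0, 70]
    - [0, 0, 0.6, 0, 0, 0, 70]
    - [0, 0, 0.6, 0, 0, 0, 70]
    - [0, 0, 0.3, 0, 0, 0, 70]
    - [0, 0, 0.22, 0, 0, 0, 70]
    - [0, 0, 0, 0, 0, 0, 30]
    - [0, 0, 0, 0, 0, 0, 0]
  grip_force: 110

```text
clock: 12.35
position: [455.6, -278.7, 32.9]
ee_rot: [3.14, 0.056, 0.002]
contact_force: [0.3, -0.0, -0.7]
grip_width: 34.2
grip_force: 0.0
```

Call:
apply_moves:
  moves:
    - [0, 0, 0, 0, 0, 0, 0]
    - [0, 0, 0, 0, 0, 0, 0]
    - [0, 0, 0, 0, 0, 0, 0]
    - [0, 0, 0, 0, 0, 0, 0]
    - [0, 0, -0.3, 0, 0, 0, 0]
    - [0, 0, -0.5, 0, 0, 0, 0]
    - [0, 0, -0.5, 0, 0, 0, 0]
    - [0, 0, -0.5, 0, 0, 0, 0]

```text
clock: 13.35
position: [455.0, -278.5, 105.6]
ee_rot: [3.141, 0.055, 0.0]
contact_force: [0.1, -0.5, -1.7]
grip_width: 24.1
grip_force: 108.0
```

```bash
python3 -c "
from h import *
n=np.array([np.cos(-.235),np.sin(-.235),0])
P=np.array([584.5,56.3,0])-n*(40+109.5)+[0,0,170];print(P)
goto(P,-.235)"
```

```text
[439.10910597  91.11002633 170.        ]
pos [ 455.  -278.5  105.6] q [ 0.51  0.81 -0.09  1.96  0.17  0.38 -1.24] yaw 0.035 units xyz [-0.07 -9.25 -1.61]
turn units [ 0.   -0.    2.25]
```

Call:
apply_moves:
  moves:
    - [0, 0, -0.4, 0, 0, 0.75, 0]
    - [0, 0, -0.4, 0, 0, 0.75, 0]
    - [0, 0, -0.3, 0, 0, 0.75, 0]
    - [-0.28, -1, 0, 0, 0, 0, 0]
    - [-0.28, -1, 0, 0, 0, 0, 0]
    - [-0.28, -1, 0, 0, 0, 0, 0]
    - [-0.28, -1, 0, 0, 0, 0, 0]
    - [-0.28, -1, 0, 0, 0, 0, 0]

```text
clock: 14.35
position: [447.1, -69.6, 149.0]
ee_rot: [-3.12, 0.368, -0.001]
contact_force: [0.1, 0.3, -0.7]
grip_width: 24.3
grip_force: 108.0
```

Call:
apply_moves:
  moves:
    - [-0.28, -1, 0, 0, 0, 0, 0]
    - [-0.28, -1, 0, 0, 0, 0, 0]
    - [-0.28, -1, 0.2, 0, 0, 0, 0]
    - [-0.2, -0.9, 0.4, 0, 0, 0, 0]
    - [0, 0, 0.4, 0, 0, 0, 0]
    - [0, 0, 0.3, 0, 0, 0, 0]
    - [0, 0, 0, 0, 0, 0, 0]
    - [0, 0, 0, 0, 0, 0, 0]

```text
clock: 15.35
position: [443.2, 89.8, 96.7]
ee_rot: [3.12, -0.37, 0.001]
contact_force: [0.3, 0.1, -0.5]
grip_width: 24.1
grip_force: 108.2
```

```bash
python3 -c "
from h import *
cap('side','side4.png');cap('top','top4.png')
i=cv2.imread('pics/side4.png');j=cv2.imread('pics/top4.png')
a=cv2.resize(i[170:290,250:410],None,fx=5,fy=5,interpolation=cv2.INTER_CUBIC)
cv2.imwrite('pics/c4.png',a)
n=np.array([np.cos(-.235),np.sin(-.235),0])
P=np.array([584.5,56.3,0])-n*(40+109.5)+[0,0,85];print(P)
goto(P,-.235)
s=sensors.get_obs();M=R.from_rotvec(s['ee_rot']).as_matrix()
for k in (73.5,109.5): 
  q=s['position']+M[:,0]*k+[0,0,-6.9]; print(q.round(1),proj('side',q),proj('top',q))
print('notch',proj('side',[584.5,56.3,78]),proj('top',[584.5,56.3,78]))
"
```

```text
[439.10910597  91.11002633  85.        ]
pos [443.3  90.1  96.8] q [-0.33  0.79  0.04  2.21 -0.18  0.15 -1.93] yaw -0.236 units xyz [-0.11 -0.    0.3 ]
turn units [-0.   -0.01 -0.  ]
[514.8  72.9  90. ] (np.float64(316.61306181402387), np.float64(215.2406237077075)) (np.float64(281.8815439424425), np.float64(247.0356096035601))
[549.8  64.5  90. ] (np.float64(333.1436621349983), np.float64(216.71826202956834)) (np.float64(285.6879034023222), np.float64(231.11251839093225))
notch (np.float64(349.29962688982425), np.float64(222.80809765435464)) (np.float64(289.59554595591055), np.float64(216.30245881700964))
```

View pics/c4.png

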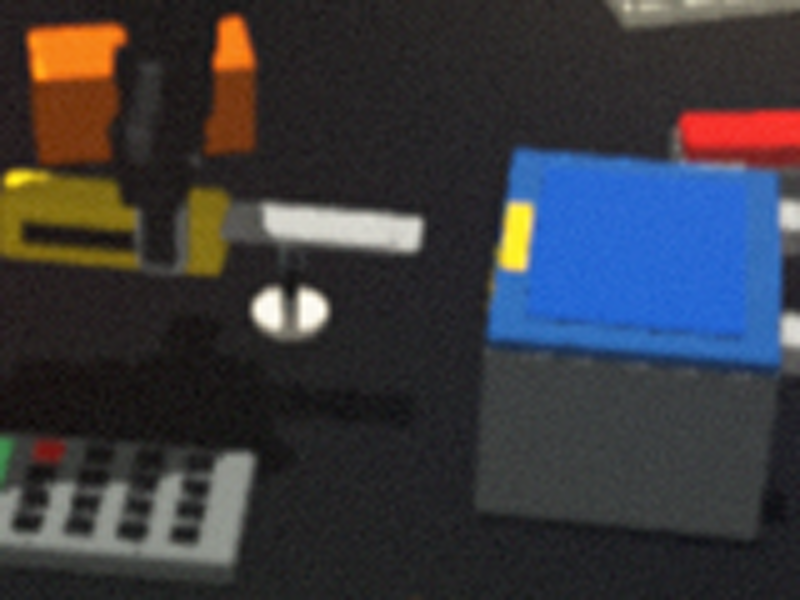

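The tip sits at crop (421,232) against a predicted (416,234), so the tool is level. The lens is clear below, and the notch lies straight ahead at about crop (496,264). Lowering to notch height and inserting.

Call:
apply_moves:
  moves:
    - [0, 0, 0.15, 0, 0, 0, 0]
    - [0, 0, 0.14, 0, 0, 0, 0]
    - [0, 0, 0, 0, 0, 0, 0]
    - [0.3, 0, 0, 0, 0, 0, 0]
    - [0.3, 0, 0, 0, 0, 0, 0]
    - [0.3, 0, 0, 0, 0, 0, 0]
    - [0.2, 0, 0, 0, 0, 0, 0]
    - [0, 0, 0, 0, 0, 0, 0]

```text
clock: 16.45
position: [486.6, 80.0, 84.7]
ee_rot: [-3.12, 0.369, -0.002]
contact_force: [0.2, 0.0, -0.8]
grip_width: 24.5
grip_force: 108.2
```

```bash
python3 -c "
from h import *
n=np.array([np.cos(-.235),np.sin(-.235),0])
goto(np.array([584.5,56.3,0])-n*(-22+109.5)+[0,0,85],-.235);print(sensors.get_obs()['contact_force'])"
```

```text
pos [486.6  80.   84.7] q [-0.29  0.83  0.05  2.09 -0.16  0.22 -1.9 ] yaw -0.235 units xyz [ 0.33  0.01 -0.01]
turn units [-0.   -0.01 -0.  ]
[ 0.22583311  0.02417637 -0.76070457]
```

Call:
apply_moves:
  moves:
    - [0.2, 0, 0, 0, 0, 0, 0]
    - [0.2, 0, 0, 0, 0, 0, 0]
    - [0, 0, 0, 0, 0, 0, 0]
    - [0, 0, -0.1, 0, 0, 0, 0]
    - [0, 0, -0.1, 0, 0, 0, 0]
    - [0, 0, -0.1, 0, 0, 0, 0]
    - [0, 0, -0.1, 0, 0, 0, 0]
    - [0, 0, -0.1, 0, 0, 0, 0]

```text
clock: 17.45
position: [501.3, 76.5, 104.9]
ee_rot: [3.12, -0.368, 0.0]
contact_force: [1.4, 0.2, -4.4]
grip_width: 24.4
grip_force: 108.1
```

Call:
apply_moves:
  moves:
    - [0.02, 0, -0.15, 0, 0, 0, 0]
    - [0.02, 0, -0.15, 0, 0, 0, 0]
    - [0.03, 0, -0.15, 0, 0, 0, 0]
    - [0.04, 0, -0.15, 0, 0, 0, 0]
    - [0.05, 0, -0.15, 0, 0, 0, 0]
    - [0.06, 0, -0.15, 0, 0, 0, 0]
    - [0, 0, 0, 0, 0, 0, 0]
    - [0, 0, 0, 0, 0, 0, 0]

```text
clock: 18.45
position: [510.4, 74.5, 140.9]
ee_rot: [-3.12, 0.368, -0.002]
contact_force: [-0.2, 0.4, -2.4]
grip_width: 24.1
grip_force: 108.2
```

```bash
python3 -c "
from h import *
cap('side','side5.png')
i=cv2.imread('pics/side5.png')
a=cv2.resize(i[170:290,250:410],None,fx=5,fy=5,interpolation=cv2.INTER_CUBIC)
cv2.imwrite('pics/c5.png',a)
goto([500,75,150],-.235)"
```

```text
pos [510.4  74.5 140.9] q [-0.29  0.74  0.08  2.   -0.14  0.41 -1.9 ] yaw -0.235 units xyz [-0.26  0.05 -0.23]
turn units [-0.   -0.01  0.  ]
```

View pics/c5.png

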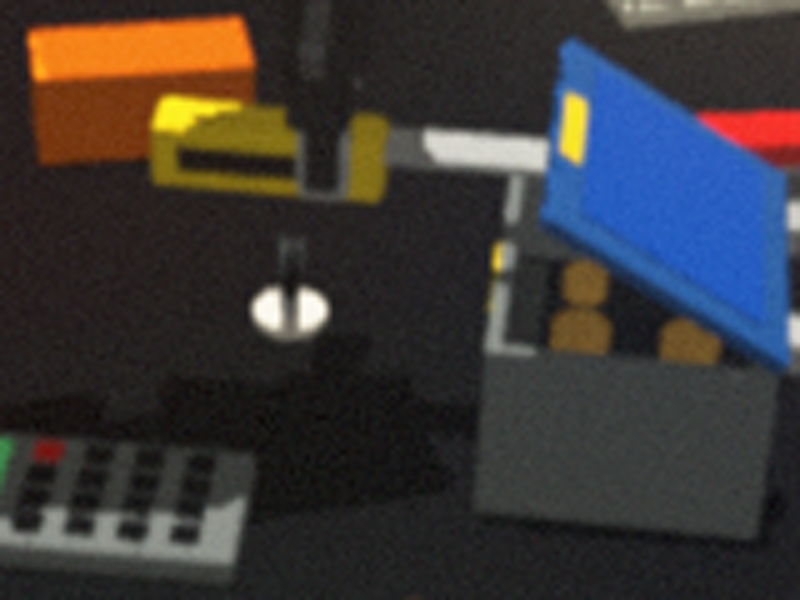

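The lid is levered to about 0.55 rad, its edge around 60 mm up at crop (550,130–220), and the tip is under it. I'll follow the arc to upright.

Call:
apply_moves:
  moves:
    - [0.2, 0, -0.25, 0, 0, 0, 0]
    - [0.2, 0, -0.25, 0, 0, 0, 0]
    - [0.2, 0, -0.16, 0, 0, 0, 0]
    - [0.2, 0, -0.16, 0, 0, 0, 0]
    - [0.22, 0, -0.11, 0, 0, 0, 0]
    - [0.22, 0, -0.11, 0, 0, 0, 0]
    - [0.24, 0, -0.07, 0, 0, 0, 0]
    - [0.24, 0, -0.07, 0, 0, 0, 0]

```text
clock: 19.5
position: [577.6, 58.2, 188.1]
ee_rot: [3.12, -0.368, 0.001]
contact_force: [-2.5, 0.6, -2.6]
grip_width: 23.9
grip_force: 108.2
```

Call:
apply_moves:
  moves:
    - [0.2, 0, -0.02, 0, 0, 0, 0]
    - [0.2, 0, -0.02, 0, 0, 0, 0]
    - [0.1, 0, 0, 0, 0, 0, 0]
    - [0, 0, 0, 0, 0, 0, 0]
    - [0, 0, 0, 0, 0, 0, 0]
    - [-0.2, 0, 0, 0, 0, 0, 0]
    - [-0.4, 0, 0, 0, 0, 0, 0]
    - [-0.6, 0, 0, 0, 0, 0, 0]

```text
clock: 20.5
position: [549.3, 65.2, 189.7]
ee_rot: [-3.12, 0.368, -0.002]
contact_force: [0.0, -0.1, -0.7]
grip_width: 24.3
grip_force: 108.3
```

```bash
python3 -c "
from h import *
cap('side','side6.png')
i=cv2.imread('pics/side6.png')
a=cv2.resize(i[110:290,250:470],None,fx=3,fy=3,interpolation=cv2.INTER_CUBIC)
cv2.imwrite('pics/c6.png',a)
goto([460,-278,200],-.235)"
```

```text
pos [544.6  66.3 189.3] q [-0.27  0.69  0.11  1.87 -0.12  0.6  -1.89] yaw -0.233 units xyz [-0.07  8.86 -0.26]
turn units [0.01 0.04 0.02]
```

View pics/c6.png

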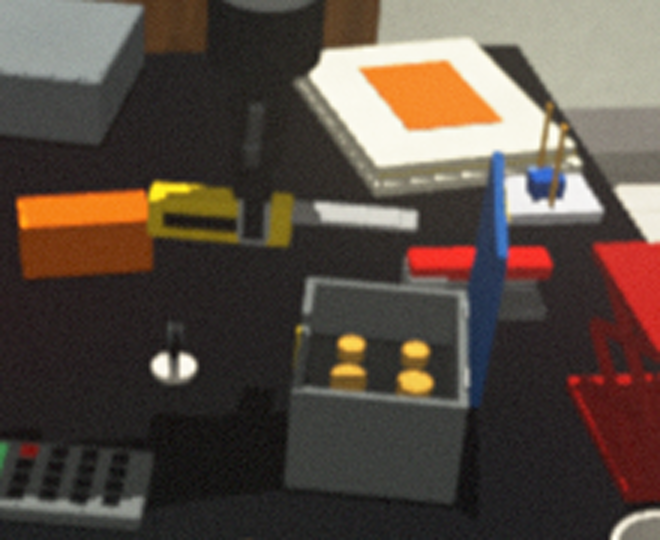

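The lid stands upright (crop (490,150–400)). Now back off and return to the mat.

Call:
apply_moves:
  moves:
    - [-0.7, 0.2, 0, 0, 0, 0, 0]
    - [-0.7, 0.7, 0, 0, 0, 0, 0]
    - [0, 0.9, 0, 0, 0, 0, 0]
    - [0, 0.9, 0, 0, 0, 0, 0]
    - [0, 0.9, 0, 0, 0, 0, 0]
    - [0, 0.9, 0, 0, 0, 0, 0]
    - [0, 0.9, 0, 0, 0, 0, 0]
    - [0.1, 0.9, 0, 0, 0, 0, 0]

```text
clock: 21.55
position: [440.0, -168.9, 189.8]
ee_rot: [3.12, -0.367, 0.001]
contact_force: [1.3, 0.5, -2.0]
grip_width: 24.1
grip_force: 108.3
```

Call:
apply_moves:
  moves:
    - [0.4, 0.9, 0, 0, 0, 0, 0]
    - [0.4, 0.8, 0, 0, 0, 0, 0]
    - [0.3, 0.6, 0.5, 0, 0, 0, 0]
    - [0, 0.2, 0.7, 0, 0, 0, 0]
    - [0, 0, 0.7, 0, 0, 0, 0]
    - [0, 0, 0.6, 0, 0, 0, 0]
    - [0, 0, 0.4, 0, 0, 0, 0]
    - [0, 0, 0, 0, 0, 0, 0]

```text
clock: 22.55
position: [459.6, -275.1, 72.8]
ee_rot: [-3.12, 0.367, 0.002]
contact_force: [-0.4, -0.3, -1.0]
grip_width: 24.2
grip_force: 108.4
```

```bash
python3 -c "
from h import *
goto([456,-278,34],-.235)"
```

```text
pos [ 459.6 -275.1   72.8] q [ 0.45  0.87 -0.    1.97  0.01  0.31 -1.36] yaw -0.234 units xyz [-0.07  0.09  0.97]
turn units [-0.    0.01  0.01]
```

Call:
apply_moves:
  moves:
    - [0, 0, 0.4, 0, 0, 0, 0]
    - [0, 0, 0.3, 0, 0, 0, 0]
    - [0, 0, 0.15, 0, 0, 0, 0]
    - [0, 0, 0.12, 0, 0, 0, 0]
    - [0, 0, 0, 0, 0, 0, 0]
    - [0, 0, 0, 0, 0, 0, 0]
    - [0, 0, 0, 0, 0, 0, 40]
    - [0, 0, 0, 0, 0, 0, 65]

```text
clock: 23.55
position: [460.2, -275.7, 35.0]
ee_rot: [3.12, -0.368, 0.001]
contact_force: [0.2, -0.8, -0.2]
grip_width: 56.8
grip_force: 0.0
```

Call:
apply_moves:
  moves:
    - [0, 0, 0, 0, 0, 0, 70]
    - [0, 0, 0, 0, 0, 0, 70]
    - [0, 0, -0.4, 0, 0, 0, 70]
    - [0, 0, -0.8, 0, 0, 0, 70]
    - [0, 0, -0.9, 0, 0, 0, 70]
    - [0, 0, -0.9, 0, 0, 0, 70]
    - [0, 0, -0.5, 0, 0, 0, 70]
    - [0, 0, 0, 0, 0, 0, 70]

```text
clock: 24.55
position: [460.8, -276.1, 177.0]
ee_rot: [3.118, -0.368, 0.007]
contact_force: [-0.2, 0.1, 0.5]
grip_width: 69.5
grip_force: 0.0
```

```bash
python3 -c "
from h import *
cap('side','side7.png')"
```

```text
(no output)
```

View pics/side7.png

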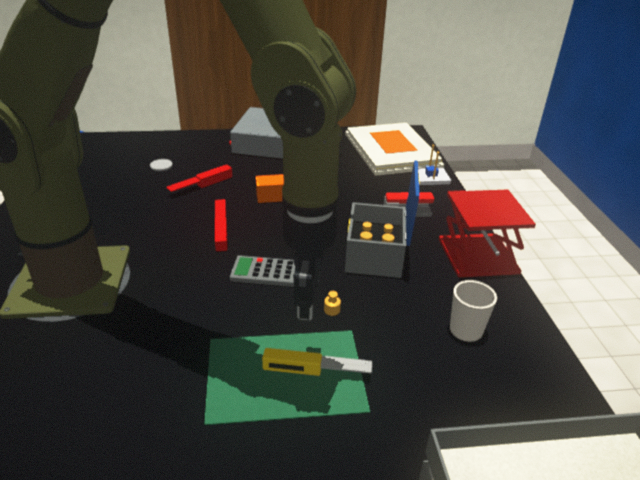

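The tool lies on the mat at (292,362), the lid is upright at (413,205), the bystanders are in place and the gripper is clear.

```bash
python3 -c "
from h import *
print(order.finish_job())"
```

```text
the job is handed in; nothing more can be done
None
```

I handed the job in at about 25 s. The blade levered the lid up and opened it to about upright, the tool lies back on the green mat, the gripper is clear, and the bystanders look unmoved. The hand-in returned no verdict.

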